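# Lock the board test fixture: hold the spring catch, slide the bolt

## Robot

A 7-joint arm with a two-finger parallel gripper is mounted at the origin on the work surface. World frame = base frame: x ahead of the robot, y to its left, z up, the work surface at z = 0. Lengths are in mm, angles in rad, forces in N, time in s.
With the tool pointing down it reaches from about 425 to 975 mm from the base axis. Payload 16.7 kg.
Tool frame: the origin (TCP) lies midway between the tips of the shut fingers; the grasp point (between the pads) lies 19 mm behind it; z points along the fingers, y is the direction in which the jaws open and shut (so a half turn about z gives the same grasp; the last joint's range is limited). The gripper opens to 85 mm and grips with 20 to 120 N. Pads are 22 mm wide; open, the fingers measure 114 mm over their backs; the gripper's body (76 mm by 85 mm) begins 54 mm behind the grasp point. The pads swing forward as they close: fully open they stand 13 mm farther back than shut.
Start: joints at [1.187, 0.426, 0.074, 1.606, -0.034, 1.111, -0.067], TCP at [157.008, -656.448, 231.302] pointing down, gripper open.
Joint ranges: [-2.85, 2.85], [-0.5, 2.14], [-1.23, 1.37], [0.21, 2.46], [-1.02, 4.16], [0.16, 2.05], [-2.73, 2.73]. Speed limits (rad/s): [1.89, 1.89, 2.39, 2.39, 3.01, 3.01, 3.01].

## Interface

Orientations are given as a unit quaternion [x, y, z, w].
In Python, from workcell import env, capture, workorder gives the robot as it stands. Calls block until the motion is done:
- env.move_to(position, orientation): joint-space move of the TCP to a pose.
- env.servo_line(position, frame=None, max_speed=150, max_force=None): straight line of the TCP; frame=None keeps the orientation; max_speed is the mean speed in mm/s. With max_force (N) it stops when the force on the tool has changed by that much, and returns True; else False.
- env.move_j(angles): joint-space move.
- env.move_gripper(opening, newtons=None): opening from 0.0 (shut) to 1.0 (fully open); newtons is the grip in N (None keeps the last); returns when the fingers have stopped.
- env.sleep(seconds).
- env.solve_ik(position, orientation): joint angles nearest the present ones, or None.
- env.state(): the state.
- capture(name): name is "scene" or "top" or "wrist"; returns a dict with "color" (384x512x3 uint8, red, green, blue), "fovy" (degrees; the focal length in pixels is half the picture's height over the tangent of half this angle, whatever the lens; pixels are square), "cx", "cy" (the principal point, pixels), "R" (3x3) and "t" (3): a world point X has camera coordinates R X + t. Camera axes: x right, y down, z forward; pixel columns grow to the right and rows downward; lengths in mm; the calibration is good to about 2 mm. The wrist camera is an equidistant fisheye: a pixel r from the principal point sees the ray r / f radians off the axis. A picture is of the moment at which its call begins. There is no depth.
A pose or a line that the arm cannot do raises env.PlanningError and nothing moves.
- workorder.close_job(): hands the job in, once; it reports no verdict.
The state is a dict: "time": time; "joint_pos": joint angles; "dq": joint speeds; "tau": joint torques, N m; "tcp_pos": TCP position; "tool_rot": TCP orientation; "ft_force": force on the tool from outside, world axes, zero at the start; "ft_torque": the same for the moment, N m; "finger_gap": opening from 0.0 (shut) to 1.0 (fully open).
Only numpy, scipy, OpenCV 4.12 (cv2) and the standard library are available. Lean on these libraries where they do the work, as an engineer would, in place of code of your own. Each camera call takes 0.05 s, during which the arm holds its last target.

## Task

Lock the lid of the blue board test fixture: with one fingertip press the yellow spring catch down and keep it down while the other fingertip pushes the red tab, sliding the bolt fully home into its keeper; then let go so that the catch springs up and locks the bolt. Only press and push: pick nothing up, and leave the loose things on and around the fixture where they are.

Things in the scene. Friction and masses are not known exactly. Their poses are not given: they have to be found in the camera images.
- fixture: Blue base 250 (x) by 270 (y) mm with an aluminium lid, fixed to the table at a varying place and yaw; lid top 60 mm above the table. Origin: underside's centre. Its +y is the way the bolt slides home. Along y run the catch's line at x = -55 mm and the bolt's at x = +5 mm, 60 mm apart. Two guides, tops 77 mm above the table, bridge the bolt at y = -66 and +50 mm.
- catch_pad (a point): Centre of the top of the yellow catch pad (black ribs), 94 mm above the table when up; moves down with it. Pad 36 mm (fixture x) by 90 mm (fixture y), at fixture x = -55, y = -62 to +28 mm: a fingertip can slide along it while holding it down. Axes as the fixture's.
- catch (a joint): How far the pad is pressed straight down, m: 0 up (locking), 0.012 hard stop. Spring 2.8 N to start, 4.9 N at 0.006, 7 N at 0.012. Its tooth sits between lugs on the bolt, 14 mm apart, and clears them when pressed more than 0.006; let go too soon, it drops into the next notch or jams under a lug.
- bolt_tab (a point): Centre line of the red upright tab's flat pushing face (it looks to fixture -y), 12 mm below the tab's top; at fixture x = +5, y = -20 mm with the bolt drawn back; moves with it. Tab 32 mm wide (x), 12 mm thick (from this face to +y), top 114 mm above the table. It stands on a flat steel bar, top 70 mm above the table; the lugs on its catch side reach 76 mm.
- keeper (a point): Mouth of the steel keeper bridge that the bar enters (fixture x = +5, y = +97 mm, 66 mm above the table); the bridge is 20 mm long in y, its top 82 mm above the table.
- bolt (a joint): Slide of the bolt along fixture +y, m: about 0 (0 to 0.002) drawn back, 0.042 fully home at its hard stop. With the catch down it needs about 3 N; it has no spring and stays where it is left. The catch can spring up behind it only beyond about 0.0395.
- plug: Loose white connector plug 22 by 40 by 16 mm lying on the lid near its far (fixture +x) edge; origin at the underside's centre. Leave alone.
- solder_spool: Loose steel-grey solder spool, 56 mm diameter, 45 mm high, standing on the table on the fixture's -y side; origin at the underside's centre. Leave alone.
- screwdriver: Loose orange screwdriver, 170 mm long, lying along fixture x on the table on the +y side; its axis x runs handle to tip. Leave alone.
- flux_bottle: Loose pale translucent flux bottle with red cap, 40 mm diameter, 100 mm high, on the table on the fixture's +x side; origin at the underside's centre. Leave alone.
- parts_cup: Loose red open parts cup 65 by 85 by 35 mm on the table on the fixture's +x side; origin at the underside's centre. Leave alone.
- paste_jar: Loose white jar with blue cap, 52 mm diameter, 50 mm high, on the table far to one side; origin at the underside's centre. Leave alone.
- esd_brush: Loose black brush, 160 mm long, lying on the table far to one side. Leave alone.

How it is judged (in metres and radians):
On the way, in this order (a step that is already met when the one before it is completed fails the run):
1. a fingertip holds the catch down while the bolt is still drawn back (value of joint catch above 0.0055 m and contact force between the fingers and catch above 0.5 N and value of joint bolt below 0.008 m), for 0.1 s.
2. the fingers push the bolt along while they hold the catch down (value of joint bolt above 0.012 m and value of joint catch above 0.005 m and contact force between the fingers and catch above 0.5 N and contact force between the fingers and bolt above 0.5 N).
3. the bolt is fully home with the catch still held down (value of joint bolt above 0.039 m and value of joint catch above 0.005 m and contact force between the fingers and catch above 0.5 N), for 0.05 s.
At the end, for the whole second after the job is handed in: The bolt is home (at least 39 of its 42 mm) and at rest, and the catch is let go and has sprung up behind it (pressed less than 2 mm) (value of joint bolt above 0.039 m and value of joint catch below 0.002 m and velocity of joint bolt between -0.01 and 0.01 m/s); the robot touches nothing.
It fails at once if the catch came up while the bolt was on its way (value of joint bolt between 0.008 and 0.034 m and value of joint catch below 0.003 m).
It fails at once if a loose thing was picked up or moved from its place (more than 20 mm) (distance of any of plug, solder_spool, screwdriver, flux_bottle, parts_cup, paste_jar, esd_brush from where it was at the start of the episode above 0.02 m).
It also fails if it takes over 35 s, if anything falls off the work surface, if the arm or the gripper's body presses on something with over 40 N, if the wrist force passes 120 N, or if a joint passes its speed limit or range.

## Working session

There is one attempt and no reset: what is moved stays moved. The work goes in short steps, each a Python script; the robot and the scene stay as the last script left them, time stands still between calls to the robot, and variables do not carry over. Pictures are saved under pics/ and viewed, and the job is handed in when it is done.

```bash
ls; mkdir -p pics; python3 - <<'E'
from workcell import env, capture, workorder
import cv2
for n in ["scene","top","wrist"]:
    c=capture(n); cv2.imwrite(f"pics/{n}0.png",c["color"][:,:,::-1]); print(n,c["fovy"],c["cx"],c["cy"],c["R"],c["t"])
s=env.state(); print(s)
E
```

```text
pics
scene 50.6706224825534 262.63339816479356 190.58772592777112 [[-0.27284403  0.96205148  0.00361751]
 [ 0.79400924  0.2273062  -0.56380956]
 [-0.5432361  -0.15095974 -0.82589691]] [ 166.13403242 -467.28780778 1571.55945935]
top 53.54209342373008 254.95070982463898 197.06199549662725 [[ 0.10665256 -0.99428172  0.00539446]
 [-0.97134506 -0.10534814 -0.21305057]
 [ 0.21240058  0.01748251 -0.97702628]] [ -61.53264278  623.05873715 1216.15625231]
wrist 65.70646984690485 256.6786946878194 189.18348966926717 [[ 2.33453376e-01 -9.72367993e-01 -8.25138890e-05]
 [-9.29624903e-01 -2.23216177e-01  2.93209956e-01]
 [-2.85126395e-01 -6.83741472e-02 -9.56048071e-01]] [-675.2896954   -39.41921081  379.79700828]
{'time': 0.15, 'joint_pos': array([ 1.18648095,  0.42661975,  0.07385137,  1.60650347, -0.03412965,
        1.11078689, -0.06711696]), 'dq': array([ 0.00020053, -0.00122875,  0.00072129, -0.00066927,  0.00034659,
        0.0009422 , -0.00068929]), 'tau': array([ 5.27615091e-03, -9.50306082e+01,  3.76443833e+00, -4.63762701e+01,
        1.95324537e-02,  7.61062576e-03, -3.52427105e-05]), 'tcp_pos': array([ 156.95586624, -656.1479714 ,  230.73117248]), 'tool_rot': array([ 9.93118951e-01,  1.17108788e-01, -8.32144982e-05, -5.22820666e-04]), 'ft_force': array([0.14296073, 0.27928407, 0.0569466 ]), 'ft_torque': array([ 0.03102868, -0.00765527,  0.02093472]), 'finger_gap': 0.9963380760078034}
```

View pics/scene0.png

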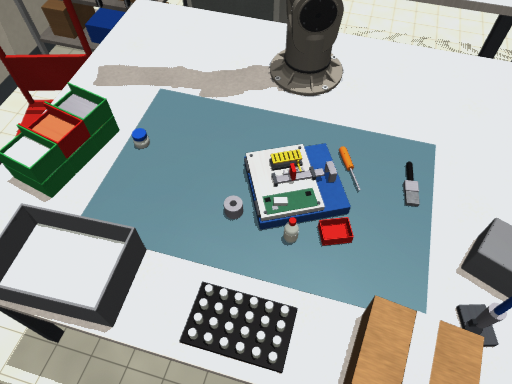

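View pics/top0.png

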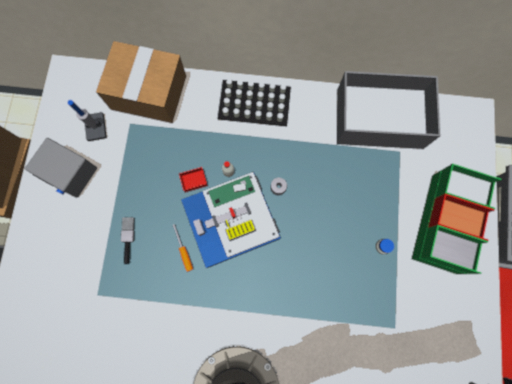

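View pics/wrist0.png

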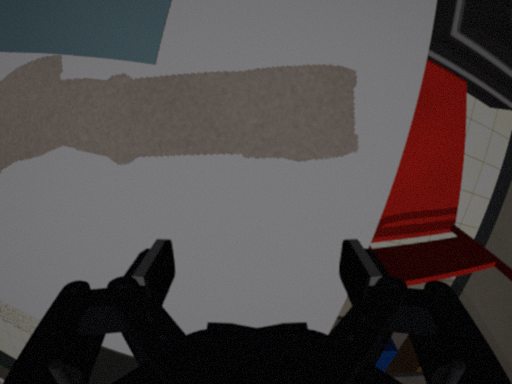

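```bash
python3 - <<'E'
import cv2
a=cv2.imread("pics/top0.png")[165:275,165:300]; cv2.imwrite("pics/top0z.png",cv2.resize(a,None,fx=5.5,fy=5.4,interpolation=cv2.INTER_CUBIC))
a=cv2.imread("pics/scene0.png")[130:250,220:370]; cv2.imwrite("pics/scene0z.png",cv2.resize(a,None,fx=5,fy=5,interpolation=cv2.INTER_CUBIC))
E
```

```text
(no output)
```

View pics/top0z.png

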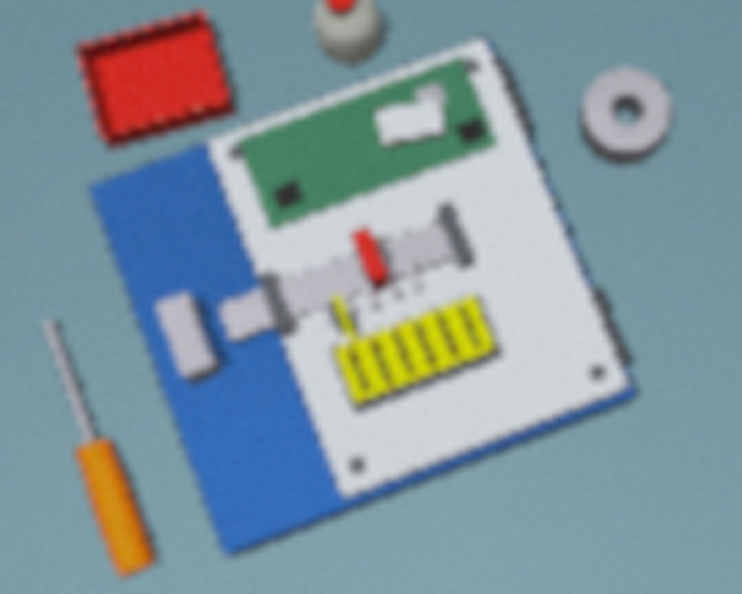

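View pics/scene0z.png

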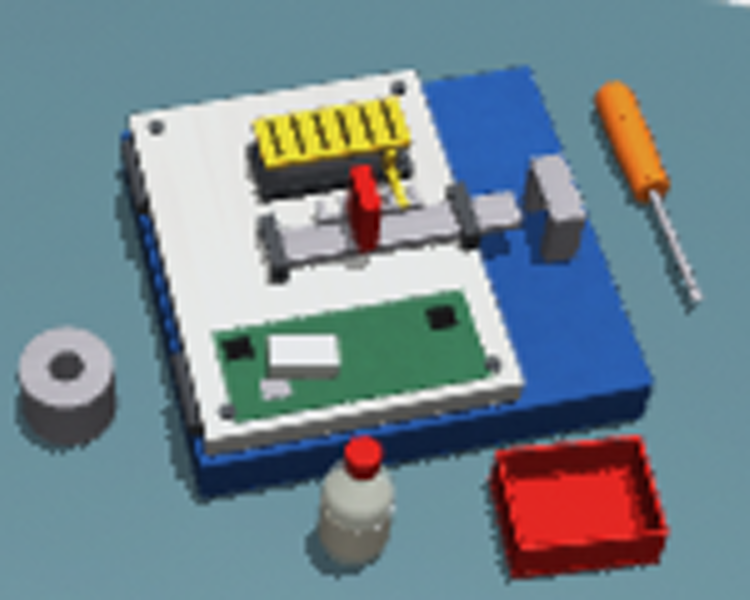

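```bash
cat > h.py <<'E'
import numpy as np, cv2
def ray(c,u,v,fish=False):
    h=c["color"].shape[0]; f=h/2/np.tan(np.radians(c["fovy"])/2)
    a,b=u-c["cx"],v-c["cy"]
    if fish:
        r=np.hypot(a,b); th=r/f; d=np.array([a/r*np.sin(th),b/r*np.sin(th),np.cos(th)])
    else: d=np.array([a/f,b/f,1.])
    R=np.array(c["R"]); return -R.T@np.array(c["t"]), R.T@d
def onz(c,u,v,z,fish=False):
    o,d=ray(c,u,v,fish); return o+d*(z-o[2])/d[2]
def blobs(c,lo,hi,k=0):
    m=cv2.inRange(cv2.cvtColor(c["color"],cv2.COLOR_RGB2HSV),lo,hi)
    if k: m=cv2.morphologyEx(m,cv2.MORPH_CLOSE,np.ones((k,k)))
    cs,_=cv2.findContours(m,cv2.RETR_EXTERNAL,cv2.CHAIN_APPROX_NONE)
    return sorted(cs,key=cv2.contourArea,reverse=True)
YEL=((24,150,110),(34,255,255))
E
python3 - <<'E'
from h import *
from workcell import capture
for n in ["top","scene"]:
    c=capture(n)
    b=blobs(c,*YEL,k=3)
    print(n,[(cv2.contourArea(x),cv2.boundingRect(x)) for x in b[:3]])
    # project contour to z=94
    P=np.array([onz(c,u,v,94)[:2] for u,v in b[0][:,0,:]],np.float32)
    r=cv2.minAreaRect(P); print(r, cv2.boxPoints(r).round())
    print("tab top", [ (cv2.boundingRect(x),onz(c,*cv2.minAreaRect(x)[0],114).round()) for x in blobs(c,(0,170,120),(8,255,255),0)[:8]])
E
```

```text
top [(241.0, (226, 221, 29, 18)), (1.5, (226, 221, 3, 5))]
((508.3145751953125, 41.847564697265625), (33.907310485839844, 86.68064880371094), 26.805559158325195) [[474.  73.]
 [513.  -4.]
 [543.  11.]
 [504.  88.]]
tab top [((500, 268, 12, 111), array([ 309., -794.,  114.])), ((181, 169, 25, 21), array([653., 213., 114.])), ((438, 194, 55, 45), array([ 627., -670.,  114.])), ((230, 209, 5, 8), array([558.,  72., 114.])), ((225, 162, 4, 5), array([717., 110., 114.])), ((483, 230, 1, 2), array([ 586., -732.,  114.])), ((484, 225, 1, 2), array([ 602., -735.,  114.])), ((485, 220, 1, 3), array([ 617., -739.,  114.]))]
scene [(252.0, (271, 150, 31, 21))]
((522.6046752929688, 46.111019134521484), (74.86587524414062, 89.84661865234375), 9.370039939880371) [[478.  84.]
 [493.  -4.]
 [567.   8.]
 [552.  97.]]
tab top [((19, 100, 64, 44), array([ 593., -687.,  114.])), ((319, 220, 34, 20), array([730., 229., 114.])), ((5, 54, 81, 4), array([ 320., -884.,  114.])), ((290, 163, 6, 9), array([563.,  76., 114.])), ((289, 218, 7, 6), array([735., 115., 114.])), ((17, 130, 3, 5), array([ 662., -757.,  114.])), ((346, 217, 3, 5), array([690., 254., 114.])), ((326, 244, 2, 1), array([778., 215., 114.]))]
```

```bash
cat >> h.py <<'E'
from scipy.spatial.transform import Rotation as Ro
def quat(yaw): return (Ro.from_euler('z',yaw)*Ro.from_euler('x',np.pi)).as_quat()
E
python3 - <<'E'
from h import *
from workcell import env,capture
c=capture("wrist"); s=env.state()
T=Ro.from_quat(s["tool_rot"]).as_matrix(); o=-np.array(c["R"]).T@c["t"]
print("cam in tool",T.T@(o-s["tcp_pos"]), "fwd",T.T@np.array(c["R"])[2])
psi=np.radians(26.5); ex=np.array([np.cos(psi),np.sin(psi)]);ey=np.array([-ex[1],ex[0]])
pad=np.array([508,42])
for yaw in [psi+np.pi/2,psi-np.pi/2]:
    for z in (260,84):
        p=pad+30*ex-20*ey
        q=env.solve_ik([*p,z],quat(yaw)); print(yaw,z,None if q is None else np.round(q,2))
E
```

```text
cam in tool [  74.22275124    0.44821828 -143.81575715] fwd [-0.29318961  0.00109749  0.95605368]
2.033308578573394 260 [ 0.46  0.27 -0.76  1.83  0.2   1.13  0.09]
2.033308578573394 84 [ 0.4   0.5  -0.73  1.99  0.45  0.82 -0.12]
-1.1082840750163991 260 [-1.14  0.39  1.23  1.91 -0.41  1.13 -2.43]
-1.1082840750163991 84 [-0.94  0.64  1.02  2.06 -0.74  0.86 -2.17]
```

```bash
python3 - <<'E'
from h import *
from workcell import env,capture
psi=np.radians(26.5); ex=np.array([np.cos(psi),np.sin(psi)]);ey=np.array([-ex[1],ex[0]])
pad=np.array([508,42]); p=pad+30*ex-75*ey
env.move_to([*p,220],quat(psi+np.pi/2)); env.move_gripper(0.54,20)
c=capture("wrist"); s=env.state(); print(s["time"],s["finger_gap"],s["tcp_pos"])
np.save("w1.npy",c,allow_pickle=True); cv2.imwrite("pics/w1.png",cv2.resize(c["color"][:,:,::-1],None,fx=1.5,fy=1.5))
b=blobs(c,*YEL,k=3); print([(cv2.contourArea(x),cv2.boundingRect(x)) for x in b[:3]])
E
```

```text
3.525 0.541391939203178 [568.32274802 -11.72768595 220.01202609]
[(3727.5, (207, 52, 74, 97))]
```

View pics/w1.png

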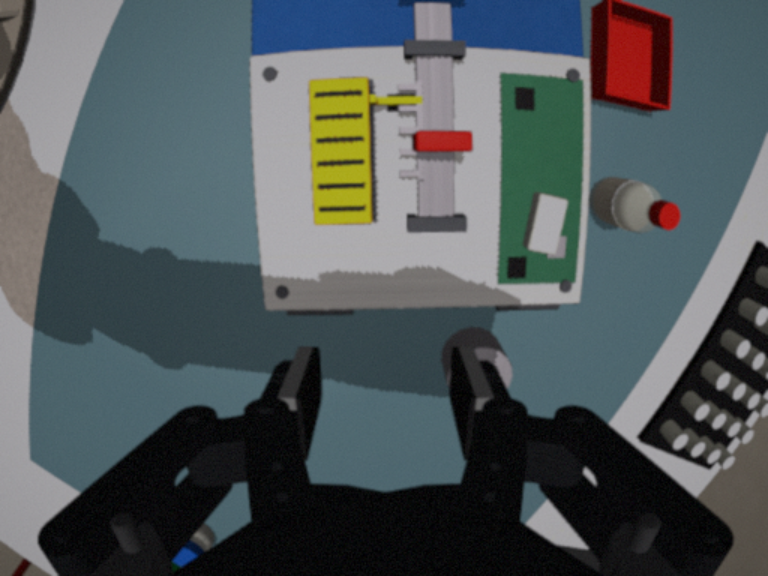

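```bash
cat >> h.py <<'E'
def padfit(c,z=94):
    m=cv2.inRange(cv2.cvtColor(c["color"],cv2.COLOR_RGB2HSV),*YEL)
    m=cv2.morphologyEx(m,cv2.MORPH_CLOSE,np.ones((7,7))); m=cv2.morphologyEx(m,cv2.MORPH_OPEN,np.ones((15,15)))
    b=max(cv2.findContours(m,cv2.RETR_EXTERNAL,cv2.CHAIN_APPROX_NONE)[0],key=cv2.contourArea)
    P=np.array([onz(c,u,v,z,True)[:2] for u,v in b[:,0,:]],np.float32)
    return cv2.minAreaRect(P)
E
python3 - <<'E'
from h import *
from workcell import env
c=np.load("w1.npy",allow_pickle=True).item(); s=env.state()
r=padfit(c); print(r,cv2.boxPoints(r).round(1))
B=blobs(c,(0,150,80),(8,255,255),0)
for b in B[:4]:
    P=np.array([onz(c,u,v,114,True)[:2] for u,v in b[:,0,:]],np.float32); print(cv2.boundingRect(b),cv2.minAreaRect(P))
T=Ro.from_quat(s["tool_rot"]).as_matrix()
for u,v in [(292,348),(320,348),(452,348),(485,348)]:
    X=onz(c,u/1.5,v/1.5,s["tcp_pos"][2]+5,True); print((T.T@(X-s["tcp_pos"])).round(1))
print(s["ft_force"])
E
python3 -c "
import cv2
a=cv2.imread('pics/w1.png')[310:470,240:540];cv2.imwrite('pics/w1z.png',cv2.resize(a,None,fx=2.6,fy=2.6))"
```

```text
((510.3330993652344, 42.96318817138672), (35.227745056152344, 88.55631256103516), 27.670581817626953) [[474.2  74. ]
 [515.3  -4.4]
 [546.5  11.9]
 [505.4  90.4]]
(403, 0, 45, 73) ((642.9263305664062, 188.99644470214844), (49.4786491394043, 64.73274230957031), 22.50556182861328)
(277, 88, 37, 13) ((560.4256591796875, 74.1152572631836), (30.453901290893555, 10.252422332763672), 28.23674201965332)
(439, 135, 14, 18) ((713.3557739257812, 109.77516174316406), (17.431095123291016, 16.308382034301758), 10.129886627197266)
(394, 39, 1, 1) ((615.3978271484375, 164.4156494140625), (0.0, 0.0), 0.0)
[  8.3 -33.1  -5. ]
[  8.5 -23.2  -5. ]
[ 8.5 22.5 -5. ]
[ 8.3 34.3 -5. ]
[ 0.49748719 -0.18707822 -0.49501739]
```

View pics/w1z.png

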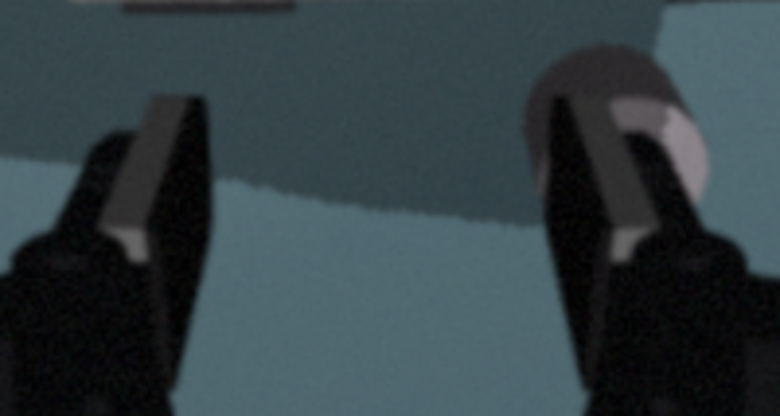

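```bash
cat >> h.py <<'E'
psi=np.radians(27.9); ex=np.array([np.cos(psi),np.sin(psi),0]);ey=np.array([-ex[1],ex[0],0])
PAD=np.array([510,42.8,0.]); ORG=PAD+55*ex+17*ey
def F(x,y,z): return ORG+x*ex+y*ey+np.array([0,0,z])
def st(env,T=""):
    s=env.state(); d=np.array(s["tcp_pos"])-ORG; f=s["ft_force"]
    print(T,round(s["time"],2),"fix",np.round([d@ex,d@ey,d[2]],1),"F",np.round([f@ex,f@ey,f[2]],1),round(s["finger_gap"],3))
E
python3 - <<'E'
from h import *
from workcell import env,capture
env.move_gripper(0.6,20)
env.move_to(F(-25,-42,150),quat(psi+np.pi/2)); st(env)
env.servo_line(F(-25,-42,104),max_speed=60); st(env)
r=env.servo_line(F(-25,-42,80),max_speed=15,max_force=2.0); st(env,r)
c=capture("wrist"); np.save("w2.npy",c,allow_pickle=True); cv2.imwrite("pics/w2.png",cv2.resize(c["color"][:,:,::-1],None,fx=1.5,fy=1.5))
E
```

```text
4.19 fix [-25.1 -41.4 149.5] F [ 0.9 -0.8  0.4] 0.605
 5.11 fix [-24.8 -42.  104.2] F [ 0.  -0.   0.4] 0.602
True 6.08 fix [-25.1 -42.   89.3] F [ 1.6 -0.2  3.6] 0.598
```

View pics/w2.png

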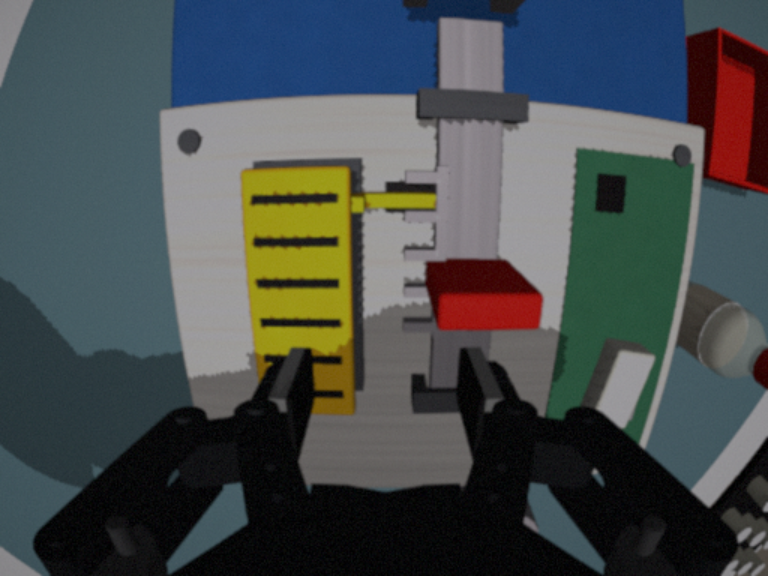

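```bash
python3 - <<'E'
from h import *
from workcell import env,capture
r=env.servo_line(F(-25,-42,80),max_speed=20,max_force=12); st(env,r)
env.sleep(0.3); st(env)
r=env.servo_line(F(-25,-35,80),max_speed=20,max_force=10); st(env,r)
c=capture("wrist"); cv2.imwrite("pics/w3.png",cv2.resize(c["color"][:,:,::-1],None,fx=1.5,fy=1.5))
E
```

```text
False 6.75 fix [-25.1 -42.   79.8] F [ 0.5 -0.8  6.1] 0.601
 7.05 fix [-25.  -42.   79.8] F [ 0.2 -0.2  6.9] 0.597
False 7.55 fix [-25.  -35.3  79.9] F [ 1.  -1.4  5.3] 0.602
```

View pics/w3.png

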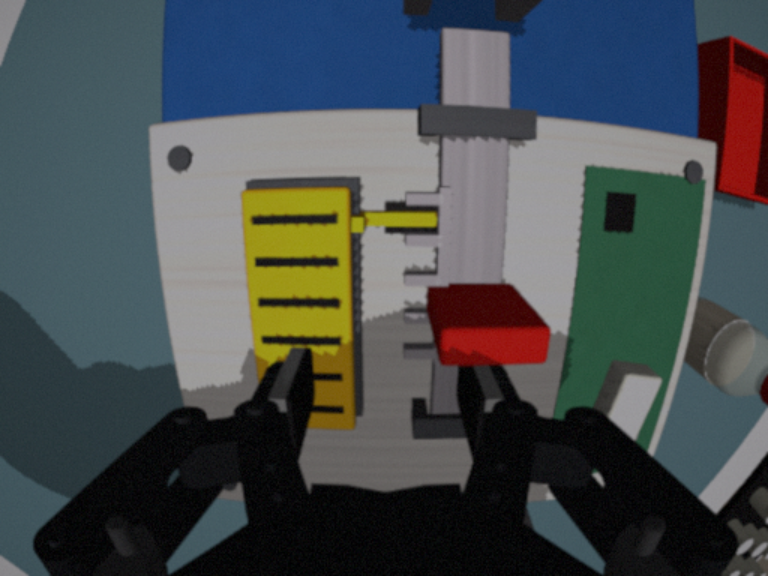

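```bash
python3 - <<'E'
from h import *
from workcell import env,capture
for y in (-24,-10,4):
    r=env.servo_line(F(-25,y,80),max_speed=25,max_force=16); st(env,r)
    if r: break
else:
    r=env.servo_line(F(-25,16,80),max_speed=10,max_force=14); st(env,r)
c=capture("wrist"); cv2.imwrite("pics/w4.png",cv2.resize(c["color"][:,:,::-1],None,fx=1.5,fy=1.5))
E
```

```text
False 8.19 fix [-25.1 -24.7  79.9] F [-0.2 -3.4  5.4] 0.598
False 8.9 fix [-25.  -10.8  79.9] F [ 0.8 -5.3  6.5] 0.602
False 9.61 fix [-25.    3.2  79.9] F [ 0.2 -3.6  5. ] 0.6
True 10.57 fix [-25.   11.5  80. ] F [ 0.4 -2.   5.1] 0.597
```

View pics/w4.png

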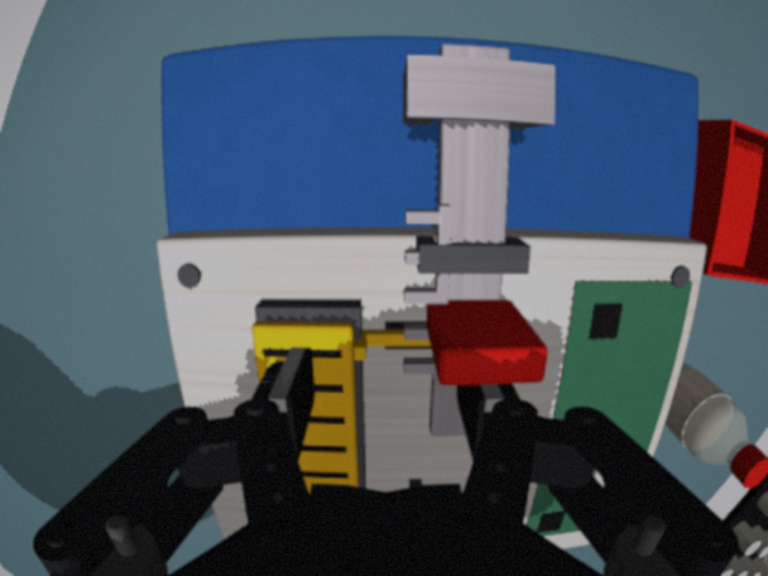

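```bash
python3 - <<'E'
from h import *
from workcell import env,capture
r=env.servo_line(F(-25,15,80),max_speed=8,max_force=14); st(env,r)
env.sleep(0.2); st(env)
r=env.servo_line(F(-25,9.5,80),max_speed=15); st(env)
env.servo_line(F(-25,9.5,130),max_speed=60); st(env)
env.servo_line(F(-25,-45,220),max_speed=150); st(env)
c=capture("wrist"); np.save("w5.npy",c,allow_pickle=True);cv2.imwrite("pics/w5.png",cv2.resize(c["color"][:,:,::-1],None,fx=1.5,fy=1.5))
B=blobs(c,(0,150,80),(8,255,255),0)
for b in B[:4]:
    P=np.array([onz(c,u,v,114,True)[:2] for u,v in b[:,0,:]],np.float32); m=np.array([*cv2.minAreaRect(P)[0],0])-ORG; print(cv2.boundingRect(b),m@ex,m@ey)
for z in (94,84):
    r=padfit(c,z); m=np.array([*r[0],0])-ORG; print(z,m@ex,m@ey,r[1])
E
```

```text
True 10.93 fix [-25.   11.5  80. ] F [ 1.1 -2.1  4.4] 0.6
 11.13 fix [-25.   11.5  80. ] F [ 0.9 -0.7  4.2] 0.601
 11.42 fix [-25.  10.  80.] F [0.5 1.6 5.8] 0.596
 12.4 fix [-25.2   9.5 129.7] F [-0.4 -0.8 -0.4] 0.597
 13.25 fix [-25.4 -44.4 219.2] F [ 0.   0.9 -0.5] 0.598
(403, 38, 48, 76) 131.38082001733096 61.638992694794716
(275, 97, 38, 13) 4.646386484889728 27.820582370227015
(431, 184, 14, 17) 155.89775517401725 -50.20268846499095
(447, 68, 3, 13) 155.18339778286833 66.86221888643509
94 -54.9989374599415 -11.68459463790199 (34.678340911865234, 78.89192962646484)
84 -56.08921726587879 -13.26292047575991 (35.96814727783203, 81.82621765136719)
```

View pics/w5.png

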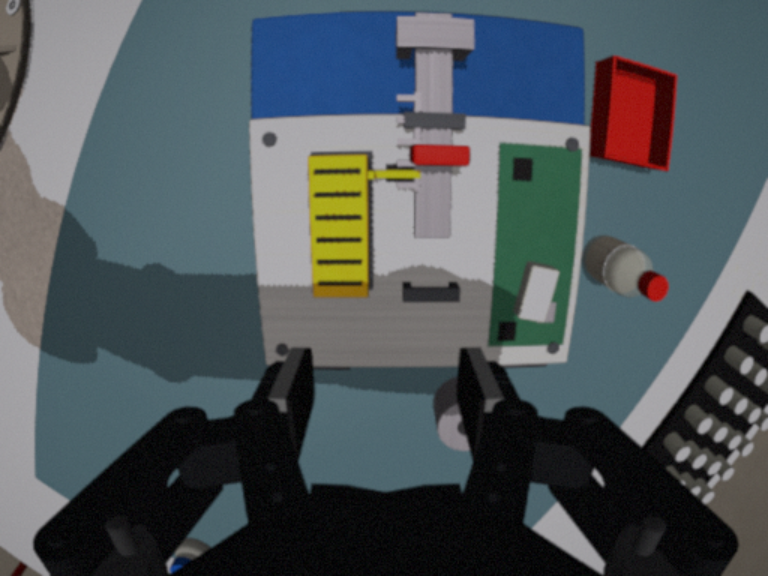

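```bash
python3 - <<'E'
from h import *
from workcell import env,capture
p26=np.radians(26.5)
env.move_to([568.3,-11.7,220],quat(p26+np.pi/2)); env.sleep(0.3)
a=np.load("w1.npy",allow_pickle=True).item(); c=capture("wrist"); st(env)
np.save("w6.npy",c,allow_pickle=True)
for k in (a,c):
    m=cv2.inRange(cv2.cvtColor(k["color"],cv2.COLOR_RGB2HSV),*YEL); m=cv2.morphologyEx(m,cv2.MORPH_CLOSE,np.ones((7,7))); m=cv2.morphologyEx(m,cv2.MORPH_OPEN,np.ones((15,15)))
    b=max(cv2.findContours(m,cv2.RETR_EXTERNAL,cv2.CHAIN_APPROX_NONE)[0],key=cv2.contourArea)
    print(cv2.minAreaRect(b),m.sum()/255, padfit(k), np.round(k["t"],1))
# predicted pixel for pad at z offsets
    R=np.array(k["R"]); f=192/np.tan(np.radians(k["fovy"])/2)
    for z in (94,88):
        for q in ((-73,28),(-37,28),(-37,-62)):
            X=R@F(*q,z)+k["t"]; th=np.arctan2(np.hypot(X[0],X[1]),X[2]); n=X[:2]/np.hypot(*X[:2]); print(z,q,np.round(n*th*f+[k["cx"],k["cy"]],1))
A=cv2.cvtColor(a["color"],cv2.COLOR_RGB2BGR)[40:160,190:330];C=cv2.cvtColor(c["color"],cv2.COLOR_RGB2BGR)[40:160,190:330]
cv2.imwrite("pics/cmp.png",cv2.resize(np.hstack([A,C]),None,fx=2.8,fy=2.8,interpolation=cv2.INTER_CUBIC))
E
```

```text
13.96 fix [-28.8 -91.8 220. ] F [ 0.1 -0.3 -0.1] 0.601
((226.8351287841797, 100.30682373046875), (96.49108123779297, 38.805850982666016), 88.18170166015625) 3717.0 ((510.3330993652344, 42.96318817138672), (35.227745056152344, 88.55631256103516), 27.670581817626953) [-502.5 -288.7  291.7]
94 (-73, 28) [205.1  52.6]
94 (-37, 28) [245.2  50.5]
94 (-37, -62) [247.8 148.6]
88 (-73, 28) [206.2  53.6]
88 (-37, 28) [245.4  51.5]
88 (-37, -62) [248.  147.6]
((226.79428100585938, 101.31402587890625), (96.3851547241211, 38.750892639160156), 88.23760986328125) 3714.0 ((510.40191650390625, 42.91407775878906), (35.282894134521484, 88.44252014160156), 27.565025329589844) [-502.4 -288.5  291.7]
94 (-73, 28) [205.1  53.5]
94 (-37, 28) [245.2  51.4]
94 (-37, -62) [247.7 149.6]
88 (-73, 28) [206.2  54.5]
88 (-37, 28) [245.4  52.4]
88 (-37, -62) [247.9 148.5]
```

View pics/cmp.png

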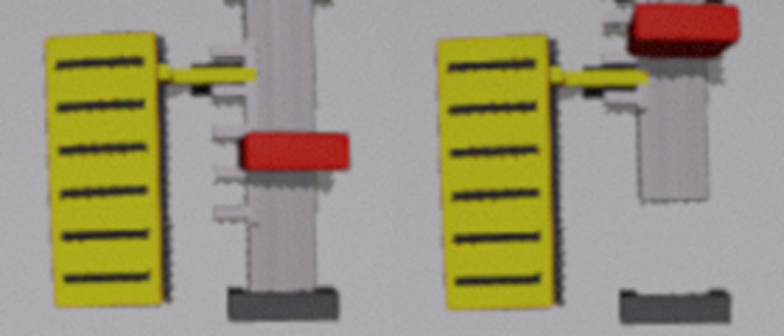

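The pad is the same size in the picture as it was before pressing, 96.4×38.8 px against 96.5×38.8 px, so the catch is up. The tooth sits between the last two lugs, and the tab is at home.

```bash
python3 - <<'E'
from workcell import env,workorder
print(workorder.close_job(), env.state()["time"])
E
```

```text
the job is handed in; nothing more can be done
the job is handed in; nothing more can be done
```

The lid is locked and the job is handed in, at about 14 s of the 35 s allowed; `close_job()` reports no verdict.

**What I did:** I found the fixture from the top and wrist cameras (yaw about 27.9°). With the fingers about 60 mm apart, one pressed the catch down roughly 10 mm (5 to 7 N). The other pushed the red tab until it met the hard stop. A second push stopped at the same place. I then backed off about 1.5 mm and lifted straight up.

**Last checks:**
- **Bolt:** the tab face measures at fixture y = 21.8 mm, against 22 mm when fully home. The bar's end shows through the keeper.
- **Catch:** the pad measures 96.4×38.8 px, against 96.5×38.8 px in the same view before pressing. A 6 mm press would have shrunk the width by about 0.9 px, so it is up. The tooth sits between the last two lugs. I judged the catch from pictures only; a press of 1 or 2 mm would not show at this resolution.
- **Robot:** it is clear of everything, with near-zero tool force.
- **Loose things:** those in view looked undisturbed, but I did not measure them.

**Disagreements:** the coarse top view gave the yaw 1° lower and the pad about 2 mm off, so I used the wrist values. Pad length in the first picture after release read about 10 mm short because of a shadow; the repeat view read correctly.

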